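# Put the disc-cutting punches away in their case

## Robot

A 6-joint arm with a two-finger parallel gripper is mounted at the origin on a cart in front of the work surface, level with it; the furniture and walls round the work are solid. World frame = base frame: x ahead of the robot, y to its left, z up, the work surface at z = 0. Lengths are in m, angles in rad, forces in N, time in s.
With the tool pointing down it reaches from about 0.3 to 0.95 m from the base axis. Payload 3.1 kg.
Tool frame: the origin (TCP) lies at the very end of the fingers, on their centre line; the grasp point (between the pads) lies arm.grip_depth behind it (arm.grip_depth is the distance from the TCP to the grasp point, in m); z points along the fingers, y is the direction in which the jaws open and shut (so a half turn about z gives the same grasp; the last joint's range is limited). The gripper opens to 85 mm and grips with 20 to 120 N. Pads are 22 mm wide; open, the fingers measure 114 mm over their backs; the gripper's body (76 mm by 85 mm) begins 54 mm behind the grasp point. The pads swing forward as they close: fully open they stand 13 mm farther back than shut.
Start: joints at [-1.191, 0.308, 1.634, -0, 1.2, -0.07], TCP at [0.272, -0.563, 0.231] pointing down, gripper open.
Joint ranges: [-3.06, 3.06], [-0.79, 1.96], [0.05, 2.63], [-1.19, 4.34], [0.05, 2.64], [-2.94, 2.94]. Speed limits (rad/s): [2.79, 2.79, 3.14, 3.14, 3.14, 3.14].

## Interface

Orientations are given as a unit quaternion [w, x, y, z].
In Python, from cell import status, vision, workorder, arm gives the robot as it stands.
- The arm moves only by the tool drive_tool, never from a script. Its argument "steps" is a list of rows, each a list of 3 entries, a list of its own where there are three numbers: the shift along the world's x, y, z in units of 30 mm (1.0 is 30 mm), then the turn about the world's z in units of 5 degrees (1.0 is 5 degrees), then the closure, from 0 (fully open) to 1 (shut). A call has 1 to 5 rows; each row shifts and turns the commanded pose from where the row before left it; what a row does not reach is not made up. A row lasts 1/12 s, in which the tool goes at most 41.7 mm and 7.16 degrees, less where a joint would pass 70% of its speed; a pose out of reach is approached as far as the arm can. A call is refused whole if a number of a shift passes 1 or a number of a turn 1, either way. A call with a gripper value outside its range is refused whole. The fingers move at their own pace and stop on an object; "newtons" is the grip in N (left out, the last holds). Time passes only in rows, so rows that do not move let the fingers close. It gives the time, the measured TCP pose, the force and the opening at its end, in the units of the state.
- status.observe(): the state, without advancing time (a new reading comes with each control period).
- vision.snapshot(name): name is "scene" or "top" or "wrist"; returns a dict with "img" (400x640x3 uint8, red, green, blue), "mtx" (3x3 intrinsics, pixels), "k1" (the pictures are not rectified: a ray, as slopes to the right and down, at radius r is drawn at 1 + k1 r^2 times it, then the intrinsics apply), "rvec" (rotation vector, rad) and "tvec" (3), from world to camera coordinates, as OpenCV has them; the wrist camera has in their place "T_tool_cam" (4x4, takes a point from camera to tool coordinates, whose origin is the TCP and whose axes are the flange's). Camera axes: x right, y down, z forward; pixel columns grow to the right and rows downward; lengths in m; the calibration is good to about 2 mm. A picture is of the moment at which its call begins: read the wrist's pose just before it. There is no depth.
- workorder.job_done(): hands the job in, once; it reports no verdict.
The state is a dict: "t": time; "joint_pos": joint angles; "qd": joint speeds; "joint_efforts": joint torques, N m; "tool_pos": TCP position; "eef_rot": TCP orientation; "wrist_force": force on the tool from outside, world axes, zero at the start; "torque": the same for the moment, N m; "grip_width": opening from 0.0 (shut) to 1.0 (fully open).
Only numpy, scipy, OpenCV 4.12 (cv2) and the standard library are available. Lean on these libraries where they do the work, as an engineer would, in place of code of your own. Each camera call takes 0.05 s, during which the arm holds its last target. There are 200 camera calls.

## Task

Put the three flat-topped disc-cutting punches back into the open wooden case, each standing upright at the bottom of the well that is made for its size, then swing the lid fully shut over them. The ball-headed doming punches belong to another set: leave them standing where they are.

Things in the scene. Friction and masses are not known exactly. Their poses are not given: they have to be found in the camera images.
- cutter_small (a point): the small cutting punch: a plain polished steel cylinder with a flat top, 16 mm in diameter and 54 mm tall, with a fine groove round it near the top; it stands upright, loose, on the bench. The point is its centre, half-way up; z is its long axis.
- cutter_medium (a point): the medium cutting punch: a plain polished steel cylinder with a flat top, 27 mm in diameter and 54 mm tall, with a fine groove round it near the top; it stands upright, loose, on the bench. The point is its centre, half-way up; z is its long axis.
- cutter_large (a point): the large cutting punch: a plain polished steel cylinder with a flat top, 38 mm in diameter and 54 mm tall, with a fine groove round it near the top; it stands upright, loose, on the bench. The point is its centre, half-way up; z is its long axis.
- holder_small: light wooden block for the small cutting punch, fixed in the wooden case: 88 x 58 x 35 mm, a flat-bottomed well 26 mm wide and 29 mm deep in the middle of its top; a punch in it sticks out 25 mm. Origin: centre of its underside, 5 mm above the bench. z up, x from the case's front to its hinge, y along the row of blocks (59 mm apart, any order). The case's rim is level with its top.
- holder_medium: light wooden block for the medium cutting punch, fixed in the wooden case: 88 x 58 x 35 mm, a flat-bottomed well 37 mm wide and 29 mm deep in the middle of its top; a punch in it sticks out 25 mm. Origin: centre of its underside, 5 mm above the bench. z up, x from the case's front to its hinge, y along the row of blocks (59 mm apart, any order). The case's rim is level with its top.
- holder_large: light wooden block for the large cutting punch, fixed in the wooden case: 88 x 58 x 35 mm, a flat-bottomed well 48 mm wide and 29 mm deep in the middle of its top; a punch in it sticks out 25 mm. Origin: centre of its underside, 5 mm above the bench. z up, x from the case's front to its hinge, y along the row of blocks (59 mm apart, any order). The case's rim is level with its top.
- domer_small (a point): small doming punch, not of this set: polished steel, a ball of 20 mm diameter on top of a 14 mm round shank, 68 mm tall over all; stands upright, loose, on the bench. The point is half-way up on its axis.
- domer_medium (a point): medium doming punch, not of this set: polished steel, a ball of 26 mm diameter on top of a 16 mm round shank, 70 mm tall over all; stands upright, loose, on the bench. The point is half-way up on its axis.
- domer_large (a point): large doming punch, not of this set: polished steel, a ball of 36 mm diameter on top of a 20 mm round shank, 72 mm tall over all; stands upright, loose, on the bench. The point is half-way up on its axis.
- lid_tab (a point): middle of the brass tab (36 wide, 5 thick, sticks out 16 mm) on the free edge of the case's lid, a shell 188 x 100 x 37 mm. x: to the hinge line, 108 mm along +x and 6 along -z; y: along the hinge; z: the lid's outward normal (outer face 31 mm along +z), up when shut (point then 46 mm above the bench). Starts open, 10 to 22 degrees past upright; a stiff hinge stays at any angle (2 N at the tab).

How it is judged:
By the outcome, as a careful person would: the job done as asked, in the order asked, and still so for the second after the job is handed in, with the robot touching nothing.
It also fails if it takes over 90 s, if anything falls off the work surface, if the arm or the gripper's body presses on something with over 40 N, if the wrist force passes 120 N, or if a joint passes its speed limit or range.

## Working session

There is one attempt and no reset: what is moved stays moved. The work goes in short steps, Python scripts to look and compute and a tool call to move; the robot and the scene stay as the last step left them, time stands still between calls to the robot, and variables do not carry over. Pictures are saved under pics/ and viewed, about 12 in all and at most 16, crops included, and the job is handed in when it is done.

Besides the shell and the picture viewer there is one more tool, called as a command line: name --argument value ..., lists and objects as JSON in quotes. drive_tool: Moves the arm, as the interface text tells. Its arguments: {"type":"object","properties":{"steps":{"type":"array","items":{"type":"array"}},"newtons":{"type":"number"}},"required":["steps"]}

```bash
ls; mkdir -p pics; cat > h.py <<'E'
import cv2, numpy as np
from cell import status, vision, workorder, arm
def snap(n,f):
    s=vision.snapshot(n); cv2.imwrite('pics/'+f+'.png',s['img'][:,:,::-1]); np.savez('pics/'+f+'.npz',**{k:np.array(v) for k,v in s.items()}); return s
def load(f): return dict(np.load('pics/'+f+'.npz'))
def und(s,uv):
    K=s['mtx'];k=float(s['k1']);d=np.array([(uv[0]-K[0,2])/K[0,0],(uv[1]-K[1,2])/K[1,1]])
    r=d.copy()
    for _ in range(20): r=d/(1+k*(r@r))
    return np.array([r[0],r[1],1])
def ray(s,uv):
    R=cv2.Rodrigues(s['rvec'].astype(float))[0];t=s['tvec'].reshape(3)
    return -R.T@t, R.T@und(s,uv)
def atz(s,uv,z):
    c,d=ray(s,uv); return c+d*(z-c[2])/d[2]
def proj(s,P):
    R=cv2.Rodrigues(s['rvec'].astype(float))[0];p=R@np.array(P)+s['tvec'].reshape(3)
    a=p[:2]/p[2];a=a*(1+float(s['k1'])*(a@a));K=s['mtx'];return np.array([K[0,0]*a[0]+K[0,2],K[1,1]*a[1]+K[1,2]])
E
python3 - <<'E'
from h import *
o=status.observe();print(o, arm.grip_depth)
for n in('scene','top'):
    s=snap(n,n+'0');print(n,s['mtx'],s['k1'],s['rvec'],s['tvec'],ray(load(n+'0'),(320,200)))
E
```

```text
pics
{'t': 0.0, 'joint_pos': array([-1.19067478e+00,  3.09018536e-01,  1.63522576e+00, -1.29453044e-06,
        1.19969213e+00, -6.96998221e-02]), 'qd': array([-0.00026962,  0.00056808, -0.00098308, -0.00099814,  0.00069228,
        0.00144158]), 'joint_efforts': array([ 1.65364549e-03, -4.15249586e+01, -2.76666480e+01, -3.89860099e-05,
        1.01812778e-02, -2.21622895e-05]), 'tool_pos': array([ 0.27141533, -0.56205721,  0.23001998]), 'eef_rot': array([-1.15770170e-03,  9.74813308e-01,  2.23019376e-01, -1.81755105e-04]), 'wrist_force': array([-0.72366024, -0.01748587,  0.4468199 ]), 'torque': array([-0.03725753,  0.01278714, -0.0548728 ]), 'grip_width': 0.9989783296586591} 0.0187
scene [[437.50028125   0.         321.36065181]
 [  0.         437.50028125 198.30472221]
 [  0.           0.           1.        ]] 0.01452361105028677 [ 1.04350275 -2.47269873  1.00960785] [0.48596036 0.24383259 0.78438019] (array([0.08810191, 0.61462829, 0.72479942]), array([ 0.4850661 , -0.49325015, -0.72210792]))
top [[483.71272082   0.         320.56423391]
 [  0.         483.71272082 196.23985505]
 [  0.           0.           1.        ]] 0.009611423066909094 [ 2.19181276 -2.14620386  0.1117431 ] [0.13391902 0.52203693 0.90440674] (array([0.42397485, 0.14440829, 0.95278538]), array([ 0.09442243,  0.00149388, -0.99556213]))
```

View pics/scene0.png

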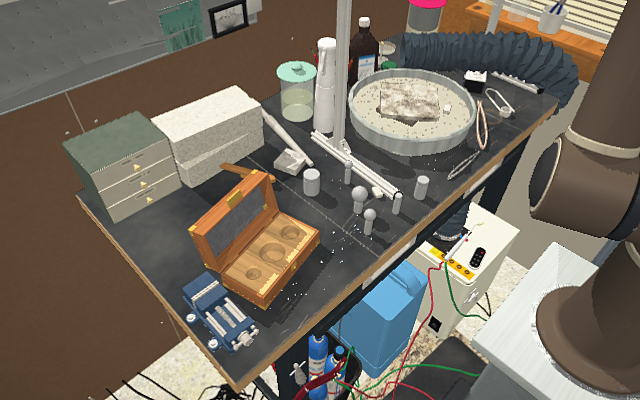

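View pics/top0.png

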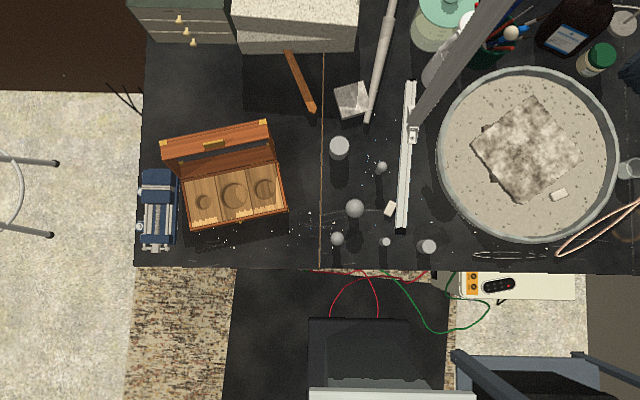

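The scene view shows the case lower left (lid open), with punches at (312,182), (348,173), (359,199), (370,221), (397,204) and (421,187). There is a tall post at (340,100). The top view shows the same punches at (339,148), (381,168), (355,208), (337,239), (385,241) and (428,246). I'll enlarge both.

```bash
python3 - <<'E'
import cv2
a=cv2.imread('pics/top0.png');cv2.imwrite('pics/c1.png',cv2.resize(a[100:270,140:300],None,fx=5,fy=3.5*5/3.5,interpolation=cv2.INTER_CUBIC)[:, :][:850:1][0:850] if 0 else cv2.resize(a[110:240,140:300],None,fx=4.6,fy=4.6,interpolation=2))
cv2.imwrite('pics/c2.png',cv2.resize(a[125:265,310:450],None,fx=4.2,fy=4.2,interpolation=2))
E
```

```text
(no output)
```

View pics/c1.png

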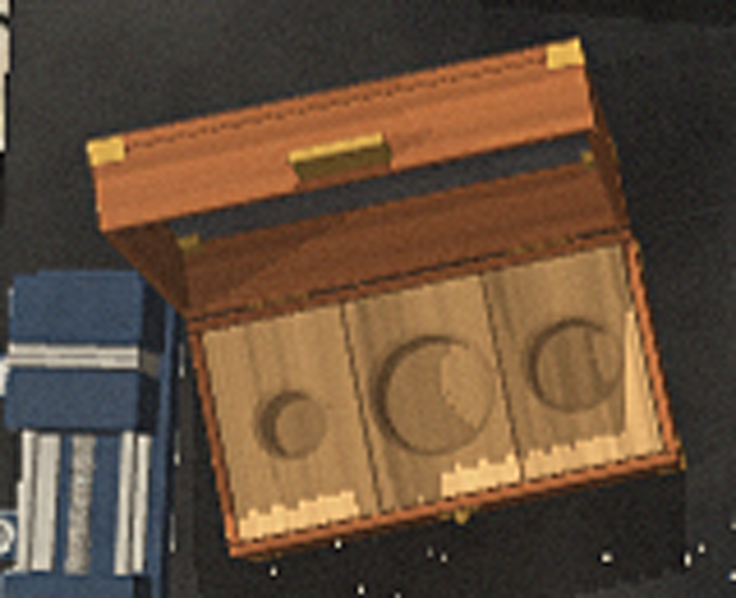

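View pics/c2.png

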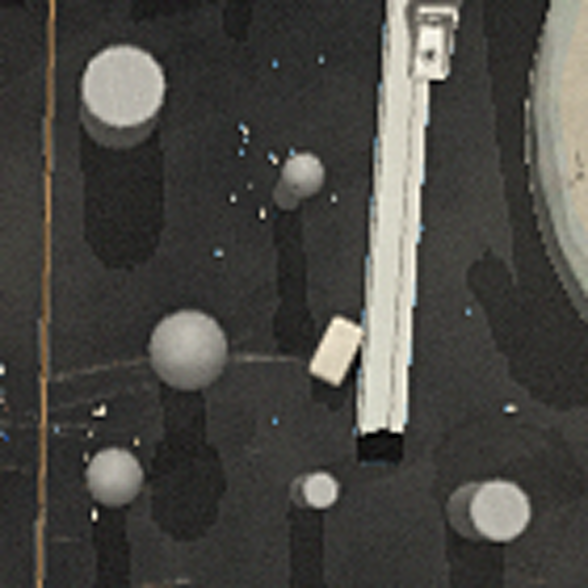

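Crop 1 shows the wells in the order small (291,424), large (433,394), medium (574,365), with the tab at (340,155). Crop 2 shows the cutter tops: large (123,87), small (321,490), medium (500,511). The domers are at (303,175), (190,348) and (115,476).

```bash
python3 - <<'E'
from h import *
s=load('top0');c=load('scene0')
f1=lambda p:(140+(p[0]+.5)/4.6-.5,110+(p[1]+.5)/4.6-.5)
f2=lambda p:(310+(p[0]+.5)/4.2-.5,125+(p[1]+.5)/4.2-.5)
np.set_printoptions(precision=4,suppress=True)
for n,p in dict(ws=(291,424),wl=(433,394),wm=(574,365),rimFL=(232,550),rimFR=(680,462),rimBL=(188,318),rimBR=(634,238)).items():
    print(n,atz(s,f1(p),.04))
for n,p,z in [('cl',(123,87),.054),('cs',(321,490),.054),('cm',(500,511),.054),('ds',(303,175),.058),('dl',(190,348),.054),('dm',(115,476),.057)]:
    P=atz(s,f2(p),z);print(n,P,'scene',proj(c,P))
# lid tab & free edge corners for plausible heights
for z in(.12,.13,.14): print(z,atz(s,f1((340,155)),z),proj(c,atz(s,f1((340,155)),z)))
for p in [(88,140),(580,42),(103,230),(590,128)]: print(p,atz(s,f1(p),.14))
# wooden stick, post base
for n,uv in dict(stickA=(287,50),stickB=(313,112),white=(350,100),rodend=(366,122),railtop=(410,82),railbot=(401,230),edge=(300,266),edge2=(420,268),viseTop=(157,168),vR=(178,170),plaster=(300,52)).items(): print(n,atz(s,uv,0))
E
python3 -c "
import cv2
a=cv2.imread('pics/scene0.png');cv2.imwrite('pics/c3.png',cv2.resize(a[120:300,180:440],None,fx=3,fy=3,interpolation=2))"
```

```text
ws [0.5025 0.3674 0.04  ]
wl [0.5161 0.3095 0.04  ]
wm [0.5294 0.2518 0.04  ]
rimFL [0.4503 0.3891 0.04  ]
rimFR [0.4902 0.2069 0.04  ]
rimBL [0.5456 0.4119 0.04  ]
rimBR [0.583  0.2286 0.04  ]
cl [0.6136 0.1123 0.054 ] scene [310.6674 172.888 ]
cs [0.4351 0.022  0.054 ] scene [397.9901 194.0207]
cm [ 0.4276 -0.0568  0.054 ] scene [422.6055 178.4566]
ds [0.5746 0.0315 0.058 ] scene [347.7971 163.5227]
dl [0.4966 0.0805 0.054 ] scene [358.6681 192.6681]
dm [0.4393 0.1129 0.057 ] scene [368.9931 213.6955]
0.12 [0.5986 0.3339 0.12  ] [230.8389 206.1628]
0.13 [0.5965 0.3316 0.13  ] [231.8118 202.4809]
0.14 [0.5944 0.3294 0.14  ] [232.8015 198.7346]
(88, 140) [0.598  0.4229 0.14  ]
(580, 42) [0.6392 0.2418 0.14  ]
(103, 230) [0.5643 0.4156 0.14  ]
(590, 128) [0.6066 0.237  0.14  ]
stickA [0.8204 0.2197 0.    ]
stickB [0.6922 0.1637 0.    ]
white [0.7186 0.0895 0.    ]
rodend [0.6739 0.0566 0.    ]
railtop [ 0.7585 -0.0316  0.    ]
railbot [ 0.4585 -0.0146  0.    ]
edge [0.3842 0.1821 0.    ]
edge2 [ 0.3853 -0.0519  0.    ]
viseTop [0.5714 0.4713 0.    ]
vR [0.5683 0.4294 0.    ]
plaster [0.8168 0.193  0.    ]
```

View pics/c3.png

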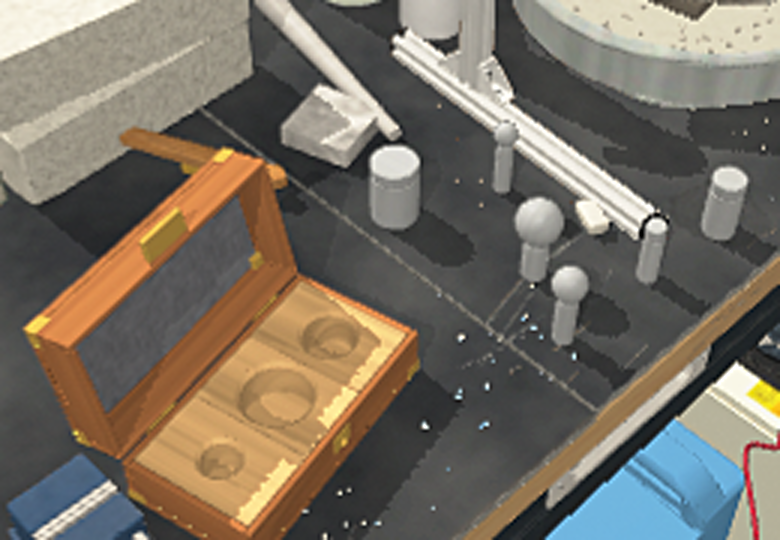

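Sizes and spacing check out: wells are 59 mm apart, case yaw is about 13.2°, and both cameras agree. I'll take the medium punch first, with the jaws along the case's x.

drive_tool --steps '[[[0.3,0.9,0],[0,0,0.85],0.3],[[0.3,0.9,0],[0,0,0.85],0.5],[[0.3,0.9,0],[0,0,0.85],0.5],[[0.3,0.9,0],[0,0,0.85],0.5],[[0.3,0.9,0],[0,0,0.85],0.5]]' --newtons 60

```text
invalid input at $.steps[0][1]: expected a number
```

drive_tool --steps '[[[0.3,0.9,0],0.85,0.3],[[0.3,0.9,0],0.85,0.5],[[0.3,0.9,0],0.85,0.5],[[0.3,0.9,0],0.85,0.5],[[0.3,0.9,0],0.85,0.5]]' --newtons 60

```text
t: 0.52
tool_pos: [0.3166, -0.4262, 0.2306]
eef_rot: [-0.001, 0.916, 0.4, -0.0]
wrist_force: [-0.1, 0.1, 0.6]
grip_width: 0.498
```

drive_tool --steps '[[[0.3,0.9,0],0.85,0.5],[[0.3,0.9,0],0.85,0.5],[[0.3,0.9,0],0.85,0.5],[[0.3,0.9,0],0.85,0.5],[[0.3,0.9,0],0.85,0.5]]'

```text
t: 0.93
tool_pos: [0.3616, -0.2912, 0.2308]
eef_rot: [-0.0, 0.827, 0.563, -0.0]
wrist_force: [0.3, 0.4, -0.3]
grip_width: 0.502
```

drive_tool --steps '[[[0.3,0.9,0],0.85,0.5],[[0.3,0.9,0],0.85,0.5],[[0.3,0.9,0],0.85,0.5],[[0.3,0.9,0],0.85,0.5],[[0.3,0.9,0],0.85,0.5]]'

```text
t: 1.35
tool_pos: [0.4066, -0.1563, 0.2309]
eef_rot: [-0.0, 0.709, 0.705, -0.0]
wrist_force: [0.7, 0.2, 0.2]
grip_width: 0.501
```

drive_tool --steps '[[[0.3,0.9,-0.5],0.85,0.5],[[0.3,0.9,-0.5],0.85,0.5],[[0.2,0.9,-0.5],0.85,0.5],[[0.1,0.6,-0.5],0.2,0.5],[[0,0,-0.5],0,0.5]]'

```text
t: 1.77
tool_pos: [0.4336, -0.0558, 0.1553]
eef_rot: [-0.001, 0.619, 0.785, 0.0]
wrist_force: [-0.1, -0.6, 0.5]
grip_width: 0.499
```

drive_tool --steps '[[[0,0,0],0,0.5],[[0,0,0],0,0.5]]'

```text
t: 1.93
tool_pos: [0.4326, -0.0584, 0.1554]
eef_rot: [-0.001, 0.62, 0.784, -0.001]
wrist_force: [-1.1, 0.1, -0.4]
grip_width: 0.501
```

```bash
cat >> h.py <<'E'
from scipy.spatial.transform import Rotation as Ro
def wsnap(f):
    o=status.observe(); s=vision.snapshot('wrist'); cv2.imwrite('pics/'+f+'.png',s['img'][:,:,::-1])
    q=o['eef_rot'];T=np.eye(4);T[:3,:3]=Ro.from_quat(q,scalar_first=True).as_matrix();T[:3,3]=o['tool_pos']
    C=np.linalg.inv(T@s['T_tool_cam']);d=dict(mtx=s['mtx'],k1=s['k1'],rvec=Ro.from_matrix(C[:3,:3]).as_rotvec(),tvec=C[:3,3])
    np.savez('pics/'+f+'.npz',**d);return load(f)
E
python3 - <<'E'
from h import *
s=wsnap('w1')
for p in [(.4276,-.0568,.054),(.4351,.022,.054)]:print(proj(s,p))
print(proj(s,[0.4326,-.0584,.1554]))
E
```

```text
[319.43136837 198.43837423]
[353.91882837  98.88475871]
[324.17006976 257.2607971 ]
```

View pics/w1.png

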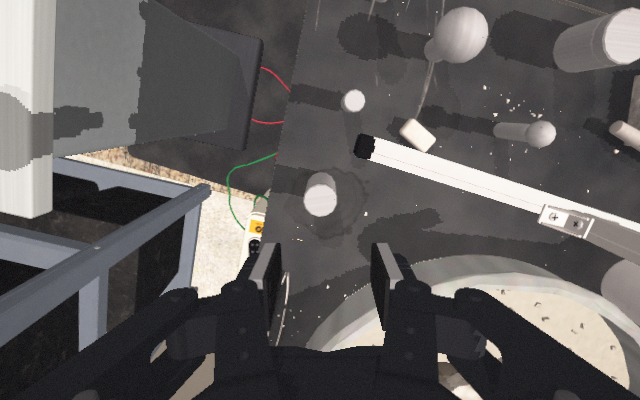

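The wrist view shows the medium top at (320,199), within 1 px of prediction, and the small top at (353,101). The fingers are clear of the rail, so I'll descend.

drive_tool --steps '[[[-0.17,0.04,-0.6],0,0.45],[[0,0,-1],0,0.45],[[0,0,-1],0,0.45],[[0,0,-0.9],0,0.45],[[0,0,-0.6],0,0.45]]'

```text
t: 2.4
tool_pos: [0.4285, -0.0585, 0.0324]
eef_rot: [-0.0, 0.621, 0.784, -0.0]
wrist_force: [0.3, -0.7, -0.7]
grip_width: 0.552
```

drive_tool --steps '[[[0,0,0],0,0.45],[[0,0,0],0,0.8],[[0,0,0],0,0.8],[[0,0,0],0,0.8],[[0,0,0],0,0.8]]'

```text
t: 2.82
tool_pos: [0.4301, -0.0581, 0.0347]
eef_rot: [0.002, 0.621, 0.784, 0.001]
wrist_force: [0.9, -0.5, -0.2]
grip_width: 0.292
```

drive_tool --steps '[[[0,0,0],0,0.8],[[0,0,0],0,0.8]]'

```text
t: 2.98
tool_pos: [0.4301, -0.0581, 0.0346]
eef_rot: [0.001, 0.621, 0.784, 0.001]
wrist_force: [-0.5, -0.8, 4.4]
grip_width: 0.292
```

drive_tool --steps '[[[0,0,0.4],0,0.8],[[0,0,0.8],0,0.8],[[0,0,1],0,0.8],[[0,0,1],0,0.8],[[0,0,0.6],0,0.8]]'

```text
t: 3.4
tool_pos: [0.4297, -0.0578, 0.15]
eef_rot: [0.002, 0.621, 0.784, 0.001]
wrist_force: [0.5, -0.1, -2.3]
grip_width: 0.291
```

```bash
python3 - <<'E'
from h import *
s=wsnap('w2');o=status.observe();print(o['tool_pos'],o['wrist_force'],o['grip_width'])
cv2.imwrite('pics/w2c.png',cv2.resize(cv2.imread('pics/w2.png')[130:400,180:460],None,fx=2,fy=2))
E
```

```text
[ 0.43212202 -0.05830461  0.15278835] [ 1.26497412 -1.06714811 -0.90715978] 0.2919397053926053
```

View pics/w2c.png

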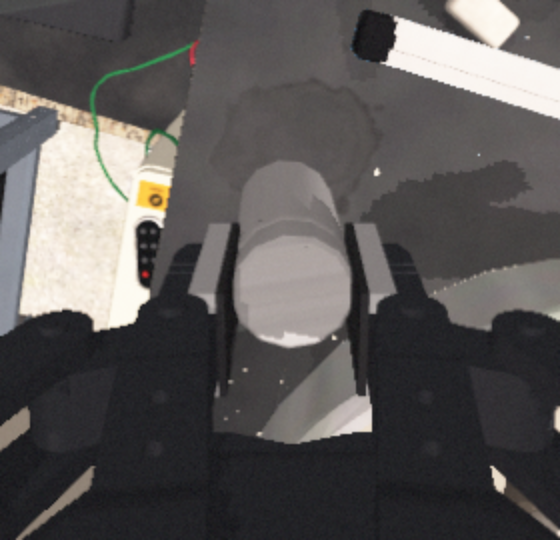

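The medium punch is held upright between the pads (crop centre (293,290)). I'll carry it to the medium well.

drive_tool --steps '[[[0.3,0.94,0],0,0.8],[[0.3,0.94,0],0,0.8],[[0.3,0.94,0],0,0.8],[[0.3,0.94,0],0,0.8],[[0.3,0.94,0],0,0.8]]'

```text
t: 3.87
tool_pos: [0.4728, 0.0846, 0.1461]
eef_rot: [-0.001, 0.621, 0.784, -0.001]
wrist_force: [0.3, -0.3, -2.4]
grip_width: 0.293
```

drive_tool --steps '[[[0.3,0.94,0],0,0.8],[[0.3,0.94,0],0,0.8],[[0.3,0.94,0],0,0.8],[[0.3,0.94,0],0,0.8],[[0.3,0.94,0],0,0.8]]'

```text
t: 4.28
tool_pos: [0.5177, 0.2256, 0.1456]
eef_rot: [-0.001, 0.62, 0.784, -0.001]
wrist_force: [0.7, -0.9, -1.9]
grip_width: 0.294
```

drive_tool --steps '[[[0.28,0.93,0],0,0.8],[[0,0,-0.6],0,0.8],[[0,0,-0.6],0,0.8],[[0,0,0],0,0.8],[[0,0,0],0,0.8]]'

```text
t: 4.7
tool_pos: [0.5245, 0.2515, 0.1086]
eef_rot: [-0.002, 0.621, 0.784, -0.003]
wrist_force: [1.0, 0.4, -2.4]
grip_width: 0.292
```

```bash
python3 - <<'E'
from h import *
o=status.observe();print(o['tool_pos'],2*np.degrees(np.arctan2(o['eef_rot'][2],o['eef_rot'][1])),o['grip_width'])
s=wsnap('w3');t=snap('top','t3')
for P in [(.5294,.2518,.04),(.5161,.3095,.04),(.5025,.3674,.04)]: print(proj(s,P))
a=cv2.imread('pics/w3.png');cv2.imwrite('pics/w3c.png',a)
E
```

```text
[0.52453365 0.25147928 0.10859769] 103.29069994194916 0.2918628638718101
[332.22000957 215.37433186]
[333.23536769 127.76024975]
[333.95394413  26.4532719 ]
```

View pics/w3c.png

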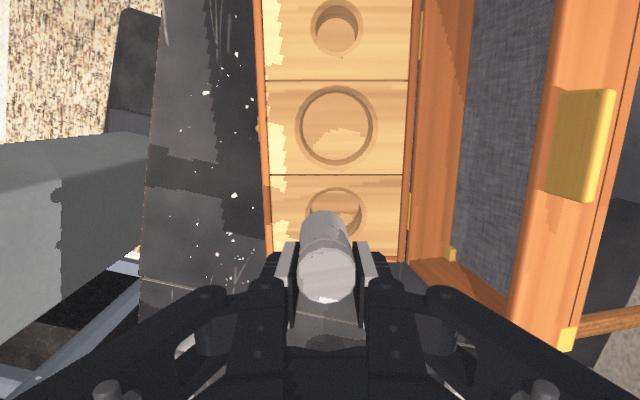

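The wrist view shows the well centres at (336,126) and (336,27), about 1.5 mm further toward the hinge than my estimate. I'll correct and lower.

drive_tool --steps '[[[0.2,0.02,-0.4],0,0.8],[[0,0,-0.5],0,0.8],[[0,0,-0.5],0,0.8],[[0,0,-0.4],0,0.8],[[0,0,-0.2],0,0.8]]'

```text
t: 5.22
tool_pos: [0.5326, 0.2523, 0.0505]
eef_rot: [-0.0, 0.621, 0.784, -0.0]
wrist_force: [0.8, 0.3, -1.5]
grip_width: 0.293
```

drive_tool --steps '[[[0,0,0],0,0.8],[[0,0,0],0,0.8]]'

```text
t: 5.38
tool_pos: [0.5333, 0.2528, 0.0516]
eef_rot: [0.0, 0.621, 0.784, 0.0]
wrist_force: [-0.9, 0.1, -2.3]
grip_width: 0.299
```

drive_tool --steps '[[[-0.06,0,-0.12],0,0.8],[[0,0,-0.05],0,0.8],[[0,0,0],0,0.8]]'

```text
t: 5.63
tool_pos: [0.5312, 0.2529, 0.0464]
eef_rot: [0.0, 0.621, 0.784, 0.0]
wrist_force: [-0.4, 0.1, -2.7]
grip_width: 0.293
```

drive_tool --steps '[[[0,0,-0.04],0,0.8],[[0,0,0],0,0.6],[[0,0,0],0,0.5],[[0,0,0],0,0.5],[[0,0,0],0,0.5]]'

```text
t: 6.05
tool_pos: [0.5317, 0.253, 0.0454]
eef_rot: [0.0, 0.621, 0.784, 0.0]
wrist_force: [-0.3, -1.1, 0.7]
grip_width: 0.5
```

drive_tool --steps '[[[0,0,0.3],0,0.5],[[0,0,0.8],0,0.5],[[0,0,1],0,0.5],[[0,0,1],0,0.5],[[0,-0.5,0.5],0,0.45]]'

```text
t: 6.47
tool_pos: [0.5338, 0.2405, 0.158]
eef_rot: [0.002, 0.62, 0.785, 0.004]
wrist_force: [1.0, -0.9, 1.0]
grip_width: 0.547
```

drive_tool --steps '[[[0.55,-0.9,0],0,0.35],[[0.55,-0.9,0],0,0.35],[[0.55,-0.9,0],0,0.35],[[0.55,-0.9,0],0,0.35],[[0.48,-0.65,0],0,0.35]]'

```text
t: 6.88
tool_pos: [0.6128, 0.1081, 0.1541]
eef_rot: [0.001, 0.621, 0.784, 0.0]
wrist_force: [-0.2, 0.6, 0.4]
grip_width: 0.654
```

drive_tool --steps '[[[0,0,0],0,0.35],[[0,0,0],0,0.35]]'

```text
t: 7.05
tool_pos: [0.6124, 0.1092, 0.1537]
eef_rot: [0.0, 0.622, 0.783, 0.0]
wrist_force: [-0.8, 0.6, -0.6]
grip_width: 0.65
```

```bash
python3 - <<'E'
from h import *
o=status.observe();print(o['tool_pos'],o['grip_width'])
s=wsnap('w4');t=snap('top','t4')
print(proj(s,(.6136,.1123,.054)),proj(s,(.6136+.019,.1123,.054)))
a=cv2.imread('pics/w4.png');b=cv2.imread('pics/t4.png')[110:240,140:300]
cv2.imwrite('pics/m4.png',np.hstack([cv2.resize(a[80:380,150:490],None,fx=1.2,fy=1.2),cv2.resize(b,(390,360),interpolation=2)]))
E
```

```text
[0.61240777 0.1091911  0.15370122] 0.6499483933681923
[327.07194724 198.8727735 ] [350.60351658 204.17450192]
```

View pics/m4.png

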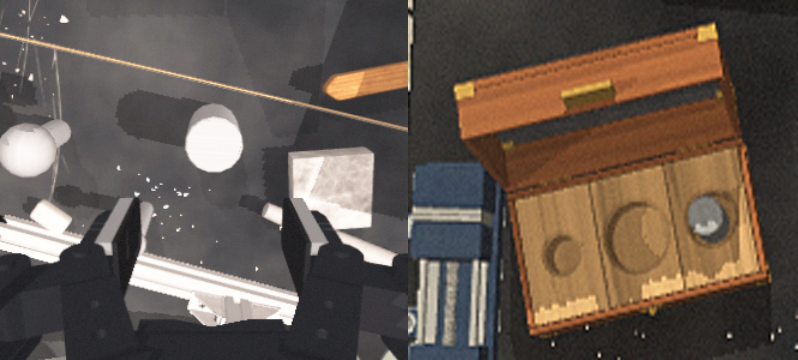

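The medium punch stands in its well (right panel, (708,213)). The large punch is at wrist pixel (328,199) against a prediction of (327,199), so I'll descend on it.

drive_tool --steps '[[[0.06,0.1,-0.6],0,0.35],[[0,0,-1],0,0.35],[[0,0,-1],0,0.35],[[0,0,-0.9],0,0.35],[[0,0,-0.5],0,0.35]]'

```text
t: 7.57
tool_pos: [0.6098, 0.1147, 0.0296]
eef_rot: [-0.002, 0.62, 0.785, -0.002]
wrist_force: [0.3, -0.5, -0.2]
grip_width: 0.645
```

drive_tool --steps '[[[0,0,0],0,0.35],[[0,0,0],0,0.7],[[0,0,0],0,0.7],[[0,0,0],0,0.7],[[0,0,0],0,0.7]]'

```text
t: 7.98
tool_pos: [0.6141, 0.1137, 0.0342]
eef_rot: [0.001, 0.621, 0.784, 0.001]
wrist_force: [-0.2, -0.2, -4.3]
grip_width: 0.421
```

drive_tool --steps '[[[0,0,0],0,0.7],[[0,0,0],0,0.7]]'

```text
t: 8.15
tool_pos: [0.6139, 0.1135, 0.0339]
eef_rot: [0.0, 0.621, 0.784, 0.001]
wrist_force: [-0.6, 0.6, 0.6]
grip_width: 0.422
```

drive_tool --steps '[[[0,0,0.4],0,0.7],[[0,0,0.8],0,0.7],[[0,0,1],0,0.7],[[0,0,1],0,0.7],[[0,0,0.6],0,0.7]]'

```text
t: 8.57
tool_pos: [0.6152, 0.1134, 0.1513]
eef_rot: [0.002, 0.621, 0.784, 0.002]
wrist_force: [0.9, -0.0, -2.3]
grip_width: 0.419
```

drive_tool --steps '[[[-0.7,0.4,0],0,0.7],[[-0.7,0.4,0],0,0.7],[[-0.7,0.4,0],0,0.7],[[-0.7,0.4,0],0,0.7],[[0,0.2,0],0,0.7]]'

```text
t: 8.98
tool_pos: [0.524, 0.168, 0.1466]
eef_rot: [-0.002, 0.62, 0.784, -0.002]
wrist_force: [-0.4, -1.0, -4.7]
grip_width: 0.419
```

drive_tool --steps '[[[-0.09,0.95,0],0,0.7],[[-0.09,0.95,0],0,0.7],[[-0.09,0.95,0],0,0.7],[[-0.09,0.95,0],0,0.7],[[-0.09,0.95,0],0,0.7]]'

```text
t: 9.4
tool_pos: [0.5161, 0.311, 0.1478]
eef_rot: [0.0, 0.621, 0.784, 0.0]
wrist_force: [1.7, -0.2, -4.4]
grip_width: 0.422
```

drive_tool --steps '[[[0,0,-0.6],0,0.7],[[0,0,-0.6],0,0.7],[[0,0,0],0,0.7],[[0,0,0],0,0.7]]'

```text
t: 9.73
tool_pos: [0.5148, 0.3092, 0.11]
eef_rot: [-0.001, 0.621, 0.784, -0.002]
wrist_force: [-0.3, 0.9, -3.3]
grip_width: 0.421
```

drive_tool --steps '[[[0.05,0.04,-0.4],0,0.7],[[0,0,-0.5],0,0.7],[[0,0,-0.5],0,0.7],[[0,0,-0.4],0,0.7],[[0,0,-0.15],0,0.7]]'

```text
t: 10.15
tool_pos: [0.5168, 0.3102, 0.0509]
eef_rot: [-0.0, 0.621, 0.784, -0.001]
wrist_force: [-0.6, 0.1, -3.6]
grip_width: 0.419
```

drive_tool --steps '[[[0,0,0],0,0.7],[[0,0,0],0,0.7]]'

```text
t: 10.32
tool_pos: [0.5179, 0.311, 0.0527]
eef_rot: [0.0, 0.621, 0.784, 0.0]
wrist_force: [0.3, -0.6, -3.4]
grip_width: 0.421
```

drive_tool --steps '[[[-0.03,-0.02,-0.12],0,0.7],[[0,0,-0.1],0,0.7],[[0,0,-0.02],0,0.7],[[0,0,0],0,0.7]]'

```text
t: 10.65
tool_pos: [0.5164, 0.3104, 0.0453]
eef_rot: [-0.0, 0.621, 0.784, -0.0]
wrist_force: [-1.1, -0.2, -2.6]
grip_width: 0.421
```

drive_tool --steps '[[[0,0,0],0,0.5],[[0,0,0],0,0.4],[[0,0,0],0,0.4],[[0,0,0],0,0.4]]'

```text
t: 10.98
tool_pos: [0.5173, 0.3109, 0.0461]
eef_rot: [0.0, 0.621, 0.784, 0.001]
wrist_force: [0.1, 0.1, 0.8]
grip_width: 0.6
```

drive_tool --steps '[[[0,0,0.3],0,0.4],[[0,0,0.8],0,0.4],[[0,0,1],0,0.4],[[0,0,1],0,0.4],[[0,0,0.5],0,0.45]]'

```text
t: 11.4
tool_pos: [0.5188, 0.3117, 0.1583]
eef_rot: [0.001, 0.621, 0.784, 0.003]
wrist_force: [1.4, 0.3, 0.3]
grip_width: 0.55
```

drive_tool --steps '[[[-0.28,-0.96,0],0,0.5],[[-0.28,-0.96,0],0,0.6],[[-0.28,-0.96,0],0,0.6],[[-0.28,-0.96,0],0,0.6],[[-0.28,-0.96,0],0,0.6]]'

```text
t: 11.82
tool_pos: [0.4743, 0.1654, 0.1543]
eef_rot: [0.0, 0.62, 0.784, 0.001]
wrist_force: [0.8, -2.1, 0.9]
grip_width: 0.403
```

drive_tool --steps '[[[-0.28,-0.96,0],0,0.6],[[-0.28,-0.96,0],0,0.6],[[-0.28,-0.96,0],0,0.6],[[-0.28,-0.96,0],0,0.6],[[-0.28,-0.96,0],0,0.6]]'

```text
t: 12.23
tool_pos: [0.4323, 0.0212, 0.1543]
eef_rot: [0.001, 0.62, 0.784, 0.0]
wrist_force: [-0.1, 0.0, 0.0]
grip_width: 0.401
```

drive_tool --steps '[[[0,0,-0.6],0,0.6],[[0,0,-0.2],0,0.6],[[0,0,0],0,0.6],[[0,0,0],0,0.6]]'

```text
t: 12.57
tool_pos: [0.4325, 0.0229, 0.1294]
eef_rot: [-0.0, 0.62, 0.784, -0.0]
wrist_force: [-0.3, 0.6, 0.5]
grip_width: 0.403
```

```bash
python3 - <<'E'
from h import *
o=status.observe();print(o['tool_pos'],o['grip_width'])
s=wsnap('w5');t=snap('top','t5')
print(proj(s,(.4351,.0212,.054)),proj(s,(.4351+.01,.0212,.054)))
a=cv2.imread('pics/w5.png');b=cv2.imread('pics/t5.png')[110:240,140:300]
cv2.imwrite('pics/m5.png',np.hstack([cv2.resize(a[80:380,150:490],None,fx=1.2,fy=1.2),cv2.resize(b,(390,360),interpolation=2)]))
E
```

```text
[0.43248287 0.02288219 0.12942036] 0.4025382598248463
[327.77017898 214.44251737] [341.35876044 217.51006394]
```

View pics/m5.png

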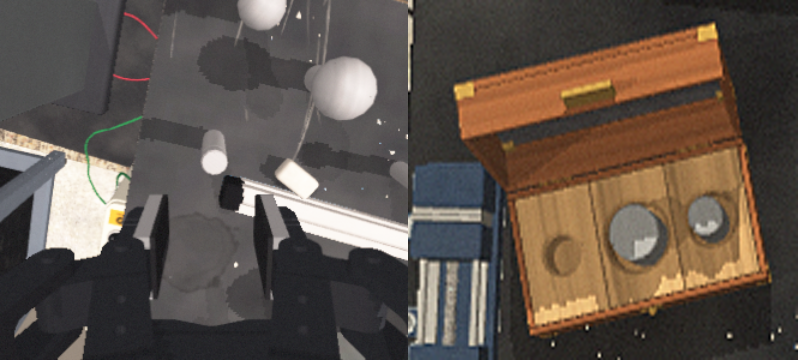

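Large and medium both stand in their wells. The small punch is at (328,214), as predicted, so I'll descend.

drive_tool --steps '[[[0.1,-0.05,-0.5],0,0.6],[[0,0,-0.9],0,0.6],[[0,0,-0.9],0,0.6],[[0,0,-0.6],0,0.6],[[0,0,-0.25],0,0.6]]'

```text
t: 13.08
tool_pos: [0.434, 0.0218, 0.0329]
eef_rot: [-0.002, 0.62, 0.785, -0.001]
wrist_force: [-0.3, -0.3, -0.6]
grip_width: 0.399
```

drive_tool --steps '[[[0,0,0],0,0.6],[[0,0,0],0,0.95],[[0,0,0],0,0.95],[[0,0,0],0,0.95],[[0,0,0],0,0.95]]'

```text
t: 13.5
tool_pos: [0.4367, 0.021, 0.0359]
eef_rot: [0.001, 0.621, 0.784, 0.001]
wrist_force: [0.1, 0.4, -0.0]
grip_width: 0.162
```

drive_tool --steps '[[[0,0,0],0,0.95],[[0,0,0],0,0.95]]'

```text
t: 13.67
tool_pos: [0.4368, 0.0209, 0.0359]
eef_rot: [0.001, 0.621, 0.784, 0.001]
wrist_force: [-0.8, 0.0, 5.3]
grip_width: 0.162
```

drive_tool --steps '[[[0,0,0.4],0,0.95],[[0,0,0.8],0,0.95],[[0,0,1],0,0.95],[[0,0,0.9],0,0.95],[[0,0,0.6],0,0.95]]'

```text
t: 14.08
tool_pos: [0.4365, 0.0208, 0.1482]
eef_rot: [0.001, 0.621, 0.784, 0.001]
wrist_force: [1.2, -0.0, -0.9]
grip_width: 0.155
```

drive_tool --steps '[[[0.18,0.96,0],0,0.95],[[0.18,0.96,0],0,0.95],[[0.18,0.96,0],0,0.95],[[0.18,0.96,0],0,0.95],[[0.18,0.96,0],0,0.95]]'

```text
t: 14.5
tool_pos: [0.4623, 0.166, 0.1458]
eef_rot: [0.0, 0.621, 0.784, -0.0]
wrist_force: [0.6, 0.5, -0.4]
grip_width: 0.159
```

drive_tool --steps '[[[0.18,0.96,0],0,0.95],[[0.18,0.96,0],0,0.95],[[0.18,0.96,0],0,0.95],[[0.18,0.96,0],0,0.95],[[0.18,0.96,0],0,0.95]]'

```text
t: 14.92
tool_pos: [0.4891, 0.3101, 0.1454]
eef_rot: [-0.0, 0.621, 0.784, -0.0]
wrist_force: [0.3, 0.1, -0.5]
grip_width: 0.159
```

drive_tool --steps '[[[0.18,0.96,0],0,0.95],[[0.18,0.96,-0.2],0,0.95],[[0,0,-0.7],0,0.95],[[0,0,0],0,0.95],[[0,0,0],0,0.95]]'

```text
t: 15.33
tool_pos: [0.4982, 0.3653, 0.1167]
eef_rot: [-0.001, 0.62, 0.784, -0.003]
wrist_force: [-0.7, -0.1, -1.4]
grip_width: 0.159
```

drive_tool --steps '[[[0.12,0.06,-0.5],0,0.95],[[0,0,-0.6],0,0.95],[[0,0,-0.5],0,0.95],[[0,0,-0.4],0,0.95],[[0,0,-0.1],0,0.95]]'

```text
t: 15.75
tool_pos: [0.5025, 0.3664, 0.054]
eef_rot: [-0.001, 0.621, 0.784, -0.002]
wrist_force: [-0.3, -0.9, -0.3]
grip_width: 0.161
```

drive_tool --steps '[[[0,0,0],0,0.95],[[0,0,0],0,0.95]]'

```text
t: 15.92
tool_pos: [0.5044, 0.3682, 0.0565]
eef_rot: [0.0, 0.621, 0.784, 0.0]
wrist_force: [-0.1, 0.7, -0.4]
grip_width: 0.161
```

drive_tool --steps '[[[-0.03,-0.02,-0.15],0,0.95],[[0,0,-0.12],0,0.95],[[0,0,-0.03],0,0.95],[[0,0,0],0,0.95]]'

```text
t: 16.25
tool_pos: [0.5031, 0.3679, 0.047]
eef_rot: [0.0, 0.621, 0.784, 0.0]
wrist_force: [-0.7, 0.0, -0.0]
grip_width: 0.158
```

drive_tool --steps '[[[0,0,0],0,0.8],[[0,0,0],0,0.68],[[0,0,0],0,0.65],[[0,0,0],0,0.65]]'

```text
t: 16.58
tool_pos: [0.5031, 0.3679, 0.0469]
eef_rot: [0.0, 0.621, 0.784, 0.0]
wrist_force: [-1.0, 0.4, 0.6]
grip_width: 0.348
```

drive_tool --steps '[[[0,0,0.3],0,0.65],[[0,0,0.8],0,0.65],[[0,0,1],0,0.65],[[0,0,1],0,0.65],[[-0.3,0,1],0,0.65]]'

```text
t: 17.0
tool_pos: [0.4953, 0.3678, 0.1719]
eef_rot: [0.001, 0.621, 0.784, 0.001]
wrist_force: [0.4, 0.5, -0.3]
grip_width: 0.352
```

drive_tool --steps '[[[-0.5,-0.6,1],0,0.8],[[-0.5,-0.6,0.3],0,0.95],[[0,0,0],0,1]]'

```text
t: 17.25
tool_pos: [0.4636, 0.3307, 0.2132]
eef_rot: [0.001, 0.621, 0.784, 0.002]
wrist_force: [-0.1, 0.0, -0.9]
grip_width: 0.0
```

```bash
python3 - <<'E'
from h import *
o=status.observe();print(o['tool_pos'],o['grip_width'])
t=snap('top','t6');s=snap('scene','s6')
a=cv2.imread('pics/s6.png')[150:270,180:330];b=cv2.imread('pics/t6.png')[110:240,140:300]
cv2.imwrite('pics/m6.png',np.hstack([cv2.resize(a,(450,360),interpolation=2)[:, :350],cv2.resize(b,(440,358),interpolation=2) if 0 else cv2.resize(b,(443,360),interpolation=2)]))
E
```

```text
[0.46357275 0.33067173 0.21321893] 8.516835006365525e-05
```

View pics/m6.png

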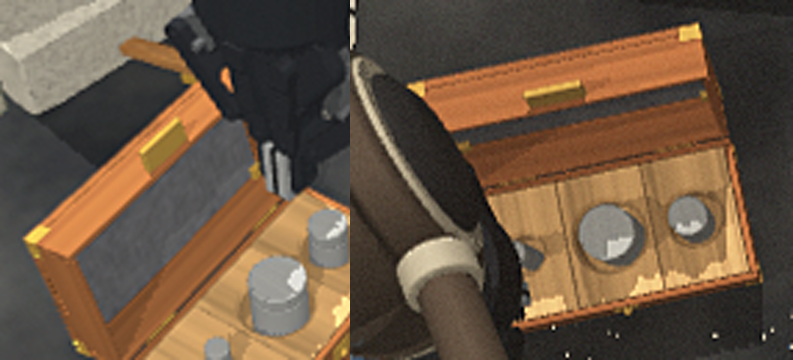

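Scene crop: the small punch's top is at (217,348), but it's partly hidden in the top view, so I'll check it with the wrist camera before closing.

drive_tool --steps '[[[0.4,-0.8,0],0,1],[[0.4,-0.8,0],0,1],[[0.4,-0.2,0],0,1],[[0,0,0],0,1]]'

```text
t: 17.68
tool_pos: [0.5022, 0.2767, 0.2081]
eef_rot: [0.0, 0.622, 0.783, 0.0]
wrist_force: [0.3, 0.5, 0.2]
grip_width: 0.0
```

```bash
python3 - <<'E'
from h import *
s=wsnap('w7');a=cv2.imread('pics/w7.png')
for P in [(.5033,.3677,.04),(.5033,.3677,.065),(.517,.31,.065)]: print(proj(s,P))
cv2.imwrite('pics/w7c.png',cv2.resize(a[:300,180:480],None,fx=1.8,fy=1.8))
E
```

```text
[348.45319006  89.56612708]
[350.48579349  87.53272857]
[349.46009927 157.66295746]
```

View pics/w7c.png

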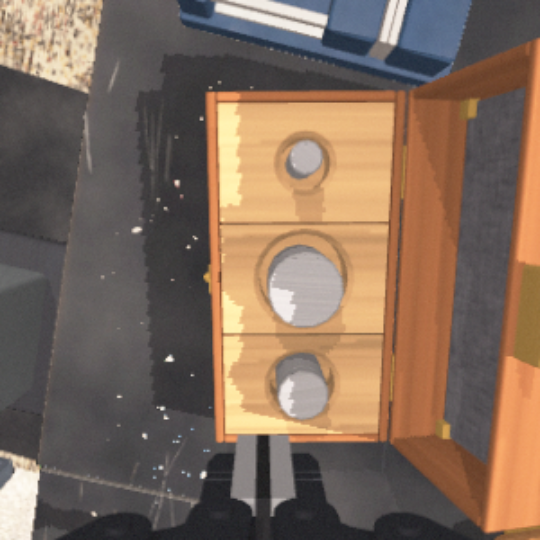

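All three punches stand upright (tops at (307,157), (306,286) and (303,388); the small one matches its upright prediction). I'll go over and behind the lid next.

drive_tool --steps '[[[0.9,0.37,0],0,1],[[0.9,0.37,0],0,1],[[0.9,0.37,0],0,1],[[0.9,0.37,0],0,1],[[0.9,0.37,0],0,1]]'

```text
t: 18.15
tool_pos: [0.6353, 0.3354, 0.2077]
eef_rot: [-0.001, 0.62, 0.784, -0.0]
wrist_force: [-0.1, 0.3, 0.0]
grip_width: -0.001
```

drive_tool --steps '[[[0.8,0.35,0],0,1],[[0,0,0],0,1],[[0,0,-0.5],0,1],[[0,0,-0.8],0,1],[[0,0,0],0,1]]'

```text
t: 18.57
tool_pos: [0.6539, 0.3427, 0.1624]
eef_rot: [-0.003, 0.62, 0.784, -0.005]
wrist_force: [-2.0, -0.1, -2.8]
grip_width: -0.0
```

```bash
python3 - <<'E'
from h import *
o=status.observe();print(o['tool_pos'],o['wrist_force'])
t=snap('top','t8');s=snap('scene','s8')
a=cv2.imread('pics/s8.png')[100:280,160:360];b=cv2.imread('pics/t8.png')[60:240,130:330]
cv2.imwrite('pics/m8.png',np.hstack([cv2.resize(a,(400,360),interpolation=2),cv2.resize(b,(400,360),interpolation=2)]))
E
```

```text
[0.65385913 0.3427344  0.16243079] [-1.96038436 -0.14844921 -2.83712822]
```

View pics/m8.png

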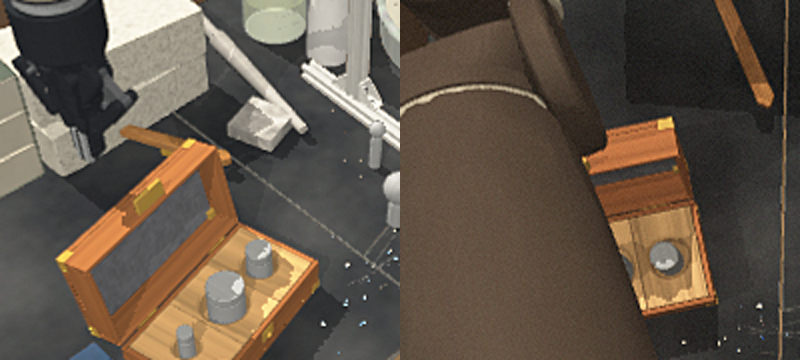

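The gripper is behind the lid and clear of it (scene crop, fingertips at (90,155)). I'll descend and then push toward the front.

drive_tool --steps '[[[0.2,0.05,-0.6],0,1],[[0,0,-0.7],0,1],[[0,0,-0.5],0,1],[[0,0,0],0,1],[[0,0,0],0,1]]'

```text
t: 19.08
tool_pos: [0.6638, 0.345, 0.115]
eef_rot: [-0.001, 0.621, 0.784, -0.001]
wrist_force: [-0.0, 0.3, -0.5]
grip_width: -0.001
```

drive_tool --steps '[[[-0.4,-0.09,0],0,1],[[-0.4,-0.09,0],0,1],[[-0.4,-0.09,0],0,1],[[-0.3,-0.07,0],0,1]]'

```text
t: 19.42
tool_pos: [0.6223, 0.3361, 0.1193]
eef_rot: [0.002, 0.621, 0.784, 0.004]
wrist_force: [3.9, 1.4, 2.0]
grip_width: -0.0
```

drive_tool --steps '[[[-0.3,-0.07,-0.1],0,1],[[-0.3,-0.07,-0.1],0,1],[[-0.3,-0.07,-0.1],0,1],[[-0.3,-0.07,-0.1],0,1],[[-0.2,-0.05,0],0,1]]'

```text
t: 19.83
tool_pos: [0.5788, 0.3257, 0.1058]
eef_rot: [0.001, 0.621, 0.784, 0.002]
wrist_force: [1.0, 0.7, 3.7]
grip_width: -0.001
```

drive_tool --steps '[[[-0.3,-0.07,0],0,1],[[-0.3,-0.07,0],0,1],[[-0.3,-0.07,0],0,1],[[-0.2,-0.05,0],0,1]]'

```text
t: 20.17
tool_pos: [0.5427, 0.3166, 0.1029]
eef_rot: [-0.001, 0.621, 0.784, -0.001]
wrist_force: [0.6, 0.4, 0.8]
grip_width: -0.002
```

```bash
python3 - <<'E'
from h import *
o=status.observe();print(o['tool_pos'],o['wrist_force'])
s=snap('scene','s9')
a=cv2.imread('pics/s9.png')[100:280,160:360];cv2.imwrite('pics/m9.png',cv2.resize(a,(500,450),interpolation=2))
E
```

```text
[0.54272542 0.31656911 0.10292002] [0.64998282 0.42308932 0.79564502]
```

View pics/m9.png

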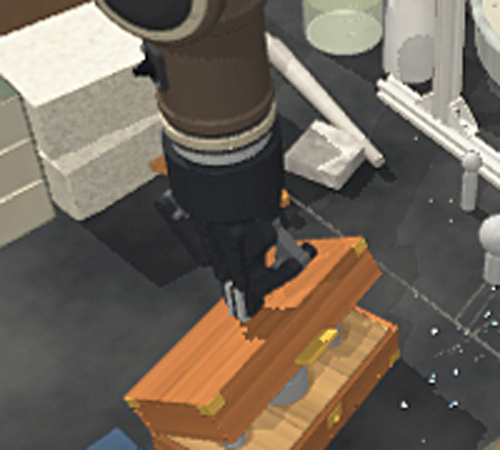

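The lid is about 30° from shut with the fingertips on its outer face at (240,315). I'll press it down.

drive_tool --steps '[[[-0.2,-0.05,-0.2],0,1],[[-0.2,-0.05,-0.2],0,1],[[-0.2,-0.05,-0.2],0,1],[[-0.2,-0.05,-0.15],0,1],[[-0.1,-0.02,0],0,1]]'

```text
t: 20.63
tool_pos: [0.5153, 0.3095, 0.0787]
eef_rot: [-0.001, 0.621, 0.784, -0.002]
wrist_force: [-0.3, -0.2, 0.2]
grip_width: -0.002
```

drive_tool --steps '[[[-0.1,-0.02,-0.1],0,1],[[-0.1,-0.02,-0.05],0,1],[[0,0,0],0,1]]'

```text
t: 20.88
tool_pos: [0.5125, 0.3098, 0.0771]
eef_rot: [0.0, 0.621, 0.784, 0.001]
wrist_force: [0.3, -0.1, 2.2]
grip_width: 0.002
```

drive_tool --steps '[[[-0.4,-0.1,0.1],0,1],[[-0.4,-0.1,0],0,1],[[0,0,-0.15],0,1],[[0,0,-0.1],0,1],[[0,0,-0.1],0,1]]'

```text
t: 21.3
tool_pos: [0.4857, 0.3031, 0.0764]
eef_rot: [-0.002, 0.621, 0.784, -0.004]
wrist_force: [-23.3, -11.4, 65.1]
grip_width: -0.001
```

drive_tool --steps '[[[0,0,-0.08],0,1],[[0,0,0],0,1]]'

```text
t: 21.47
tool_pos: [0.4857, 0.3031, 0.0764]
eef_rot: [-0.003, 0.621, 0.784, -0.005]
wrist_force: [-24.0, -11.4, 61.0]
grip_width: 0.002
```

The lid is firmly seated: outer face at 0.076 m against the nominal 0.077. The press was harder than I wanted at 65 N, so I'll retreat and check.

drive_tool --steps '[[[0,0,0.2],0,1],[[0,0,0.4],0,1],[[0,0,0.9],0,1],[[0,0,1],0,1],[[0,0,1],0,1]]'

```text
t: 21.88
tool_pos: [0.4873, 0.3031, 0.1717]
eef_rot: [-0.001, 0.621, 0.784, -0.001]
wrist_force: [-0.0, -1.2, -0.5]
grip_width: -0.003
```

drive_tool --steps '[[[0,-0.9,0.8],0,1],[[-0.2,-1,0],0,1],[[-0.3,-1,0],0,1],[[-0.3,-1,0],0,1],[[-0.3,-1,0],0,1]]'

```text
t: 22.3
tool_pos: [0.4546, 0.1553, 0.1955]
eef_rot: [-0.0, 0.62, 0.784, -0.0]
wrist_force: [-0.2, -0.4, -0.4]
grip_width: -0.005
```

drive_tool --steps '[[[-0.2,-1,0],0,1],[[-0.2,-1,0],0,1],[[-0.2,-1,0],0,1],[[-0.2,-1,0],0,1],[[-0.2,-1,0],0,1]]'

```text
t: 22.72
tool_pos: [0.4245, 0.0052, 0.1955]
eef_rot: [-0.0, 0.621, 0.784, -0.0]
wrist_force: [0.5, 0.2, 0.1]
grip_width: 0.003
```

drive_tool --steps '[[[0,-1,0],0,1],[[0,-1,0],0,1],[[0,-1,0],0,1],[[0,0,0],0,1],[[0,0,0],0,1]]'

```text
t: 23.13
tool_pos: [0.425, -0.0846, 0.1955]
eef_rot: [-0.0, 0.622, 0.783, 0.0]
wrist_force: [-0.5, -0.1, 0.3]
grip_width: 0.004
```

```bash
python3 - <<'E'
from h import *
o=status.observe();print(o['tool_pos'],o['wrist_force'])
t=snap('top','t10');s=snap('scene','s10')
T=(.517-.058*.973,.31-.058*.23,.046);print('tab pred scene',proj(s:=load('s10'),T),'top',proj(load('t10'),T))
a=cv2.imread('pics/s10.png')[130:290,180:440];b=cv2.imread('pics/t10.png')[110:270,140:440]
cv2.imwrite('pics/m10.png',np.vstack([cv2.resize(a,(488,300),interpolation=2),cv2.resize(b,(563,300),interpolation=2)[:,:488]]))
E
```

```text
[ 0.42496587 -0.08461062  0.1955309 ] [-0.49544059 -0.07064528  0.341783  ]
tab pred scene [296.03517056 261.53891462] top [238.86339502 224.57837214]
```

View pics/m10.png

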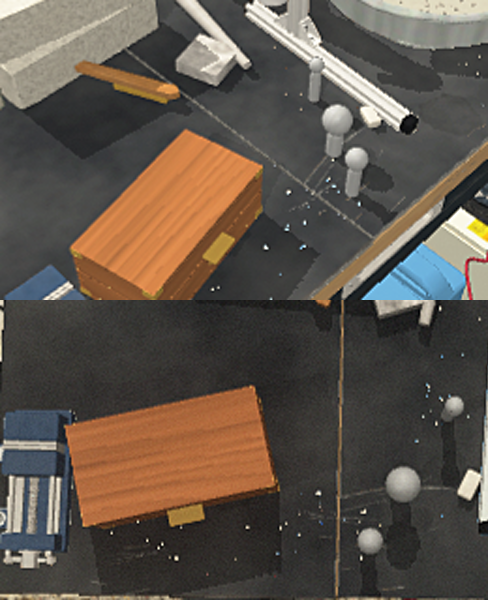

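The lid is shut. The tab is at scene pixel (296.7,261.6) against (296.0,261.5) predicted for fully shut. All three domers stand where they were, and the arm is clear.

```bash
python3 -c "
from cell import workorder
print(workorder.job_done())"
```

```text
the job is handed in; nothing more can be done
None
```

The three cutting punches are back in the case, each standing in its own well, and the lid is fully shut over them. I handed the job in at about 23 s of robot time.

- **Punches:** The last wrist picture before closing showed all three standing upright. The small one was within 1 px of where an upright punch should appear.
- **Lid:** After closing, the brass tab appeared within 1 px of its fully shut position. The fingertips met the lid's outer face at 76 mm, against a nominal 77 mm.
- **Doming punches:** All three still stood where they began, and the arm was clear of everything.

**Force on the lid:** the final fingertip press that seated the lid reached about 65 N at the wrist, more than I intended. That is under the 120 N wrist limit. It was taken by the fingertips, not the arm or gripper body, as far as I could tell.

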